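# Fit a fresh filter cartridge to the gluing bench's fume extractor

## Task

Fit the fresh filter cartridge (white, green band) to the fume extractor on the gluing bench: feel for the two slots in the collar until its lugs drop in, push it down against the spring, turn it a quarter turn clockwise, seen from above, and let it spring up so that it stays locked on its own; then let go. Do not force it at any point, and leave the spent brown-banded cartridge and everything else on the bench where it is.

Things in the scene. Friction and masses are not known exactly. Their poses are not given: they have to be found in the camera images.
- fresh_mid (a point): Fresh filter cartridge, white with green band and top, 122 mm high, 0.28 to 0.42 kg, upright on the bench. From the foot up: black spigot 76 mm across to 34 mm (its lowest 12 mm taper to 68 mm at the foot), canister 100 mm across to 84 mm, grip fin to 122 mm. Point: on the axis, 61 mm above the foot; z up, x along the fin. A half turn makes no difference.
- fresh_grip (a point): Middle of the fresh cartridge's white grip fin, on the axis, 103 mm above the foot. The fin is 60 mm long (x), 16 mm thick (y), 38 mm high, standing on the canister's flat top; pinch it across its thickness.
- fresh_foot (a point): Centre of the fresh cartridge's flat foot. Two round steel bayonet pins (lugs) stick out of the spigot just above it, one along +x and one along -x, right below the ends of the fin's line: each 8 mm thick, 5 to 13 mm above the foot, reaching to 47.5 mm from the axis; the canister hides them from above.
- socket (a point): Centre of the collar's mouth, at the rim, 140 mm above the bench; fixed; z up, x and y as the extractor's. Aluminium collar 106 mm across, 40 mm high, bore 81 mm. Two slots open at the rim, opposite, about 12 mm wide (3 degrees of play for a lug), lie along x and -x but only roughly: the clamped collar stands up to 0.6 rad off either way, which no reading gives.
- slot_floor (a point): Point on the collar's axis 18 mm below the rim: top of a sprung black plate. With the lugs on the rim beside the slots the cartridge's foot is 5 mm below the rim; over the slots it drops until the foot meets the plate here. Pressing the plate takes 8 N and 0.5 N more per mm; the cartridge's weight helps.
- track_floor (a point): Point on the collar's axis 32 mm below the rim: where the foot is at the hard stop (15 N of spring). From 29 mm down the lugs pass under a ledge and turn, only clockwise seen from above, to a stop at 98 degrees from the slot's middle. At 83 to 97 degrees the lugs lie under a notch 3 mm high.
- lock_level (a point): Point on the collar's axis 26 mm below the rim: where the foot is when locked, the plate holding the lugs up in their notches. If let go before the notch the foot stays at 29 mm; if not turned it comes back up. More than 60 N in all between cartridge and extractor counts as forcing.
- extractor: Fume extractor, fixed: grey fan box 280 x 220 mm, 100 mm high, louvres and switch on its front; origin on the bench right under the collar's axis, x towards the exhaust grille. The box reaches from -100 to +180 mm in x and 110 mm either side in y. The collar is clamped on its top.
- spent_mid (a point): Spent filter cartridge, same shape and size as the fresh one but dusty beige with a dark brown band and brown top; stands upright on the bench; it may stand on either side of the fresh one. Leave it alone. The point is on its axis, 61 mm above its foot.
- tin: Closed steel cement tin with an ochre sleeve, 84 mm across, 70 mm high, upright; origin under its centre. Leave alone.
- cup: Empty open bluish clear plastic cup, 68 mm across the rim, 60 mm high, upright; origin under its centre. Leave alone.
- mallet: White-headed mallet with a light wooden handle, lying; origin beneath its middle, x along it. Leave alone.
- brush: Glue brush with a dark wooden handle, lying; origin beneath its middle, x along it. Leave alone.
- awl: Awl with a light wooden handle, 140 mm long, lying; origin beneath its middle, x along it. Leave alone.
- buckles: Plywood tray of belt buckles, 100 x 140 x 28 mm; origin under its centre. Leave alone.
Not all that is in view belongs to the job. What is shaped like the part that bears fresh_mid but blue or red is not meant.

How it is judged:
By the outcome, as a careful person would: the job done as asked, in the order asked, and still so for the second after the job is handed in, with the robot touching nothing.
It also fails if it takes over 72 s, if anything falls off the work surface, if the arm or the gripper's body presses on something with over 40 N, if the wrist force passes 120 N, or if a joint passes its speed limit or range.

## Robot

A 6-joint arm with a two-finger parallel gripper is mounted at the origin on the work surface. World frame = base frame: x ahead of the robot, y to its left, z up, the work surface at z = 0. Lengths are in m, angles in degrees, forces in N, time in s.
With the tool pointing down it reaches from about 0.35 to 0.875 m from the base axis. Payload 4.2 kg.
Tool frame: the origin (TCP) lies between the finger pads; the fingertips stand 14 mm ahead of it and the grasp point (between the pads) lies 5 mm behind it (r.tcp_to_tips is the distance from the TCP to the fingertips, in m); y points along the fingers, x is the direction in which the jaws open and shut, and the axes are right-handed (so a half turn about y gives the same grasp; the last joint's range is limited). The gripper opens to 87 mm and grips with 3 to 60 N. Pads are 19 mm wide; open, the fingers measure 117 mm over their backs; the gripper's body (75 mm by 190 mm) begins 51 mm behind the grasp point.
Start: joints at [78.186, 22.042, 0.453, 0, -68.411, -14.817], TCP at [0.28, 0.559, 0.237] pointing down, gripper open.
Joint ranges: [-179.83, 179.83], [-69.29, 118.12], [-61.27, 80.66], [-181.25, 117.63], [-171.15, -9.14], [-177.46, 177.46]. Speed limits (degrees/s): [159.86, 159.86, 180, 180, 180, 180].

## Interface

Orientations are given as a 3x3 rotation matrix whose columns are the frame's x, y, z axes.
In Python, from station import sense, optics, ticket, r gives the robot as it stands.
- The arm moves only by the tool carry_out, never from a script. Its argument "steps" is a list that holds one entry, the list of rows, each a list of 6 numbers: the shift along the world's x, y, z in cm, then the turn, a rotation vector about the world's x, y, z in rad. A call has 1 to 20 rows; each row is the pose to reach, as a shift and turn from the pose commanded when the call began; what a row does not reach only later rows make up. A row lasts 1/8 s, in which the tool goes at most 62.5 mm and 10.7 degrees, less where a joint would pass 70% of its speed; a pose out of reach is approached as far as the arm can. A call with a gripper value outside its range is refused whole. "fingers" is the closure in counts, from 0 (fully open) to 255 (shut), set as the call begins (left out, the last holds). The fingers move at their own pace and stop on an object; the grip force is fixed at half the most. Time passes only in rows, so rows that repeat a pose let the fingers close. It gives the time, the measured TCP pose, the force and the opening at its end, in the units of the state.
- sense(): the state, without advancing time (a new reading comes with each control period).
- optics.capture(name): name is "side" or "top"; returns a dict with "image" (420x560x3 uint8, red, green, blue), "fov_y" (degrees; the focal length in pixels is half the picture's height over the tangent of half this angle, whatever the lens; pixels are square), "cx", "cy" (the principal point, pixels), "k1" (the pictures are not rectified: a ray, as slopes to the right and down, at radius r is drawn at 1 + k1 r^2 times it, then the intrinsics apply), "rvec" (rotation vector, rad) and "tvec" (3), from world to camera coordinates, as OpenCV has them. Camera axes: x right, y down, z forward; pixel columns grow to the right and rows downward; lengths in m; the calibration is good to about 2 mm. A picture is of the moment at which its call begins. There is no depth.
- ticket.finish_job(): hands the job in, once; it reports no verdict.
The state is a dict: "time_s": time; "joints": joint angles; "joint_velocities": joint speeds; "effort": joint torques, N m; "tcp_pos": TCP position; "ee_rot": TCP orientation; "wrist_force": force on the tool from outside, world axes, zero at the start; "moment": the same for the moment, N m; "gripper_width": opening from 0.0 (shut) to 1.0 (fully open).
Only numpy, scipy, OpenCV 4.12 (cv2) and the standard library are available. Lean on these libraries where they do the work, as an engineer would, in place of code of your own. Each camera call takes 0.05 s, during which the arm holds its last target.

## Working session

There is one attempt and no reset: what is moved stays moved. The work goes in short steps, Python scripts to look and compute and a tool call to move; the robot and the scene stay as the last step left them, time stands still between calls to the robot, and variables do not carry over. Pictures are saved under pics/ and viewed, and the job is handed in when it is done.

Besides the shell and the picture viewer there is one more tool, called after "Call:" as name(argument=value, ...), one argument or row to a line, values as JSON. carry_out: Moves the arm, as the interface text tells. Its arguments: {"type":"object","properties":{"steps":{"type":"array","items":{"type":"array","items":{"type":"array","items":{"type":"number"}}}},"fingers":{"type":"number"}},"required":["steps"]}

```bash
mkdir -p pics; ls
cat > h.py <<'E'
import numpy as np, cv2
from station import sense, optics, ticket, r
def cap(name, fn):
    c=optics.capture(name); np.savez('%s.npz'%fn, **c)
    cv2.imwrite('pics/%s.png'%fn, c['image'][:,:,::-1]); return c
def K(c):
    f=c['image'].shape[0]/2/np.tan(np.radians(float(c['fov_y']))/2)
    return np.array([[f,0,float(c['cx'])],[0,f,float(c['cy'])],[0,0,1]]), np.array([float(c['k1']),0,0,0,0])
def ray(c,uv):
    k,d=K(c); n=cv2.undistortPoints(np.array(uv,float).reshape(-1,1,2),k,d).reshape(-1,2)
    R=cv2.Rodrigues(np.array(c['rvec'],float))[0]; t=np.array(c['tvec'],float).ravel()
    return -R.T@t, np.c_[n,np.ones(len(n))]@R
def onz(c,uv,z):
    o,d=ray(c,uv); return o+d*((z-o[2])/d[:,2])[:,None]
def proj(c,p):
    k,d=K(c); return cv2.projectPoints(np.array(p,float).reshape(-1,1,3),np.array(c['rvec'],float),np.array(c['tvec'],float),k,d)[0].reshape(-1,2)
E
python3 - <<'E'
from h import *
s=sense(); print(s)
for n in('side','top'):
    c=cap(n,n+'0'); print(n,{k:v for k,v in c.items() if k!='image'}, ray(c,[[280,210]]))
E
```

```text
pics
{'time_s': 0.0, 'joints': array([ 7.81859892e+01,  2.20916792e+01,  3.79125044e-01, -2.84122262e-02,
       -6.84134987e+01, -1.48178526e+01]), 'joint_velocities': array([-0.08441734, -0.09884229,  0.05381849, -0.02446448,  0.03461802,
       -0.04652094]), 'effort': array([-5.84572099e-04, -3.90659988e+01,  1.87404388e+01,  4.21957076e+00,
        1.09860190e-02, -1.93073170e-04]), 'tcp_pos': array([0.2798724 , 0.55817818, 0.23544695]), 'ee_rot': array([[-4.48418793e-01, -9.01756057e-04,  8.93823122e-01],
       [-8.93820758e-01, -2.05898688e-03, -4.48419685e-01],
       [ 2.24473524e-03, -9.99997474e-01,  1.17280128e-04]]), 'wrist_force': array([ 0.33217423, -0.27043154, -0.80224897]), 'moment': array([ 0.03548467,  0.04741987, -0.01773831]), 'gripper_width': 1.0025948532279096}
side {'fov_y': 55.03757256095855, 'cx': 284.4870188123493, 'cy': 202.0724167463725, 'k1': -0.02548375729028972, 'rvec': array([ 0.39688355, -2.77242325,  1.21058706]), 'tvec': array([0.51097792, 0.20145697, 0.88381246])} (array([0.3683412 , 0.63308908, 0.73914192]), array([[ 0.19187702, -0.69197506, -0.69632209]]))
top {'fov_y': 50.766749985567174, 'cx': 279.1941821465442, 'cy': 213.34106998560543, 'k1': -0.025514345374122404, 'rvec': array([ 2.20718569, -2.17329704,  0.09984845]), 'tvec': array([-0.05500227,  0.55895914,  1.03319909])} (array([ 0.4799954 , -0.0305668 ,  1.07314073]), array([[ 0.0831626 , -0.01666107, -0.99642696]]))
```

View pics/side0.png

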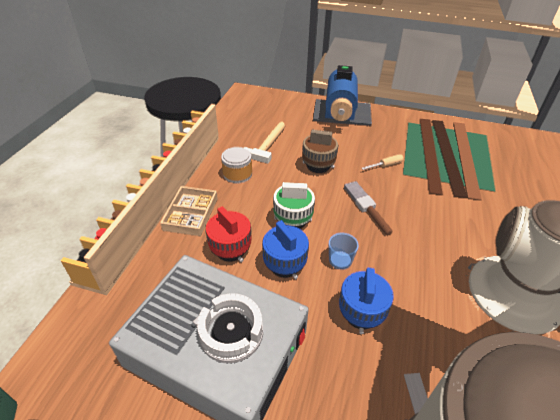

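View pics/top0.png

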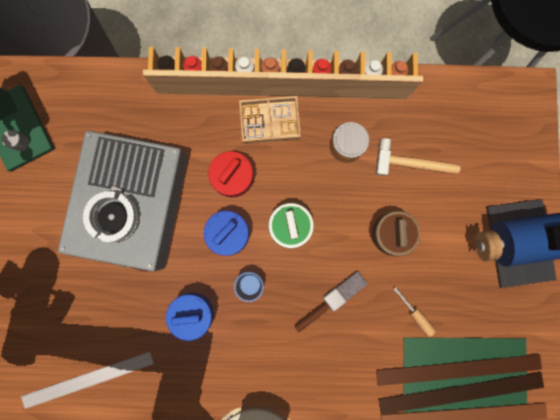

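The side view shows the fresh cartridge at about (294,205) and the collar at (231,325). In the top view they are at (291,226) and (108,216). The brown-banded spent one is at (397,233) in the top view. I'll zoom in next.

Run:
```python
from h import *
c=dict(np.load('top0.npz')); i=c['image'][:,:,::-1]
a=cv2.resize(i[180:260,65:165],None,fx=5,fy=5,interpolation=cv2.INTER_CUBIC)
b=cv2.resize(i[195:260,255:330],None,fx=5,fy=5,interpolation=cv2.INTER_CUBIC)
o=np.zeros((600,800,3),np.uint8);o[:400,:500]=a;o[400:,:][:,:0]
b=cv2.resize(b,(300,260));o[:260,500:]=b
c=dict(np.load('side0.npz')); j=c['image'][:,:,::-1]
o[400:600,:300]=cv2.resize(j[285:365,185:305],(300,200),interpolation=cv2.INTER_CUBIC)
o[270:600,500:]=cv2.resize(j[175:230,270:320],(300,330),interpolation=cv2.INTER_CUBIC)
cv2.imwrite('pics/z0.png',o)
```

```text
(no output)
```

View pics/z0.png

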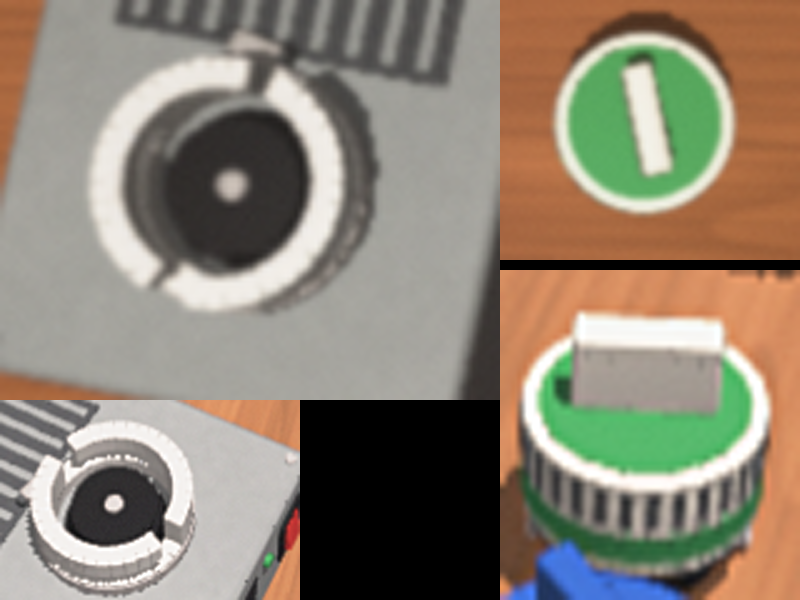

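Run:
```python
from h import *
c=dict(np.load('top0.npz')); im=c['image'].astype(int); hsv=cv2.cvtColor(c['image'],cv2.COLOR_RGB2HSV)
# collar rim: bright mask
m=((hsv[...,2]>200)&(hsv[...,1]<50)).astype(np.uint8); w=np.zeros_like(m); w[185:250,75:145]=m[185:250,75:145]
cs,_=cv2.findContours(w,cv2.RETR_EXTERNAL,cv2.CHAIN_APPROX_NONE)
pts=np.vstack([x.reshape(-1,2) for x in cs if cv2.contourArea(x)>30]).astype(np.float32)
P=onz(c,pts,.14)[:,:2]
hull=cv2.convexHull(P.astype(np.float32)).reshape(-1,2)
(ctr,rad)=cv2.minEnclosingCircle(hull.astype(np.float32)); print('collar minenc',ctr,rad, 'n',len(pts))
from scipy.optimize import least_squares
f=least_squares(lambda q:np.hypot(hull[:,0]-q[0],hull[:,1]-q[1])-q[2],[*ctr,.053],loss='soft_l1',f_scale=.001);print('fit',f.x)
cx,cy=f.x[:2]
# angular profile of brightness at r=47mm
th=np.radians(np.arange(0,360,1.));v=0
for rr in (.044,.047,.050):
    q=proj(c,np.c_[cx+rr*np.cos(th),cy+rr*np.sin(th),0*th+.14]).astype(np.float32)
    v=v+cv2.remap(hsv[...,2],q[:,0].reshape(1,-1),q[:,1].reshape(1,-1),cv2.INTER_LINEAR).ravel().astype(float)/3
lo=np.where(v<170)[0];print('dark',[(int(x),int(v[x])) for x in lo])
# fresh
g=((hsv[...,0]>45)&(hsv[...,0]<85)&(hsv[...,1]>90)).astype(np.uint8); g2=np.zeros_like(g);g2[195:260,255:330]=g[195:260,255:330]
cs,_=cv2.findContours(g2,cv2.RETR_EXTERNAL,cv2.CHAIN_APPROX_NONE);k=max(cs,key=cv2.contourArea)
P=onz(c,k.reshape(-1,2),.084)[:,:2]; print('green enc',cv2.minEnclosingCircle(P.astype(np.float32)))
w=np.zeros_like(m);w[195:260,255:330]=((hsv[...,2]>150)&(hsv[...,1]<70)).astype(np.uint8)[195:260,255:330]
cs,_=cv2.findContours(w,cv2.RETR_EXTERNAL,cv2.CHAIN_APPROX_NONE)
k=max(cs,key=cv2.contourArea);P=onz(c,k.reshape(-1,2),.084)[:,:2];print('white outer',cv2.minEnclosingCircle(P.astype(np.float32)))
n,l,st,ce=cv2.connectedComponentsWithStats(w)
for a in range(1,n):
    if st[a,4]<20: continue
    yx=np.argwhere(l==a)[:,::-1]; P=onz(c,yx,.122)[:,:2]
    print(st[a],cv2.minAreaRect(P.astype(np.float32)),P.mean(0))
# box edges
b=None
s=dict(np.load('side0.npz'))
hs=cv2.cvtColor(s['image'],cv2.COLOR_RGB2HSV)
w=np.zeros_like(m);w[175:215,275:315]=((hs[...,2]>225)&(hs[...,1]<40)).astype(np.uint8)[175:215,275:315]
n,l,st,ce=cv2.connectedComponentsWithStats(w)
for a in range(1,n):
    if st[a,4]<20: continue
    yx=np.argwhere(l==a)[:,::-1]; P=onz(s,yx,.122)[:,:2]
    print('side',st[a],cv2.minAreaRect(P.astype(np.float32)),P.mean(0))
w=np.zeros_like(m);w[285:365,185:275]=((hs[...,2]>215)&(hs[...,1]<40)).astype(np.uint8)[285:365,185:275]
ys=np.argwhere(w)[:,::-1];print(proj(s,[[cx,cy,.14]]),ys.min(0),ys.max(0))
```

```text
collar minenc (0.5394288301467896, 0.3171692192554474) 0.0535258911550045 n 248
fit [0.53928642 0.31761548 0.05270114]
dark [(150, 165), (151, 146), (152, 135), (153, 135), (154, 142), (155, 157), (333, 168), (334, 138), (335, 114), (336, 96), (337, 85), (338, 79), (339, 78), (340, 80), (341, 84), (342, 96), (343, 113), (344, 134), (345, 160)]
green enc ((0.5292832255363464, -0.07135777175426483), 0.04186179116368294)
white outer ((0.5290313363075256, -0.0712360143661499), 0.05055039003491402)
[269 203  45  45 468] ((0.5275372266769409, -0.07066972553730011), (0.09480594098567963, 0.09477458894252777), 0.9451068639755249) [ 0.52636118 -0.06918671]
[285 211  13  28 224] ((0.5283992290496826, -0.07106909155845642), (0.05996067449450493, 0.01735660620033741), 12.083602905273438) [ 0.52857477 -0.07110346]
side [275 182  40  30 289] ((0.5197356343269348, -0.03290248289704323), (0.08992044627666473, 0.09694719314575195), 12.7633695602417) [ 0.52040426 -0.03719247]
[[229.17924729 322.21458333]] [194 293] [262 359]
```

```bash
python3 - <<'E'
from h import *
from scipy.optimize import least_squares
s=dict(np.load('side0.npz')); hs=cv2.cvtColor(s['image'],cv2.COLOR_RGB2HSV)
V=hs[...,2]
# collar: cast radial edges in the z=.14 plane from guess, far side outer edge & inner edge
cx,cy=.5393,.3176
th=np.radians(np.arange(0,360,2.)); R=np.arange(.03,.062,.0005)
g=np.c_[(cx+R[None]*np.cos(th)[:,None]).ravel(),(cy+R[None]*np.sin(th)[:,None]).ravel(),np.full(len(th)*len(R),.14)]
for n in('side','top'):
    c=dict(np.load(n+'0.npz')); V=cv2.cvtColor(c['image'],cv2.COLOR_RGB2HSV)[...,2]
    q=proj(c,g).astype(np.float32); p=cv2.remap(V,q[:,0].reshape(len(th),-1),q[:,1].reshape(len(th),-1),cv2.INTER_LINEAR)
    cv2.imwrite('pics/pol_%s.png'%n,cv2.resize(p.T,(720,256),interpolation=cv2.INTER_CUBIC))
# fin in side
w=((hs[...,2]>225)&(hs[...,1]<40))
print('fin top expected px',proj(s,[[.529+a*.03*np.cos(.211)-b*.008*np.sin(.211),-.0711+a*.03*np.sin(.211)+b*.008*np.cos(.211),.122] for a in(-1,1) for b in (-1,1)]))
E
python3 -c "
import cv2,numpy as np
a=cv2.imread('pics/pol_side.png');b=cv2.imread('pics/pol_top.png')
cv2.imwrite('pics/pol.png',np.vstack([a,b]))"
```

```text
fin top expected px [[307.44328006 183.63948406]
 [307.28920727 188.06131072]
 [282.15155744 182.18139443]
 [281.68386236 186.57625152]]
```

View pics/pol.png

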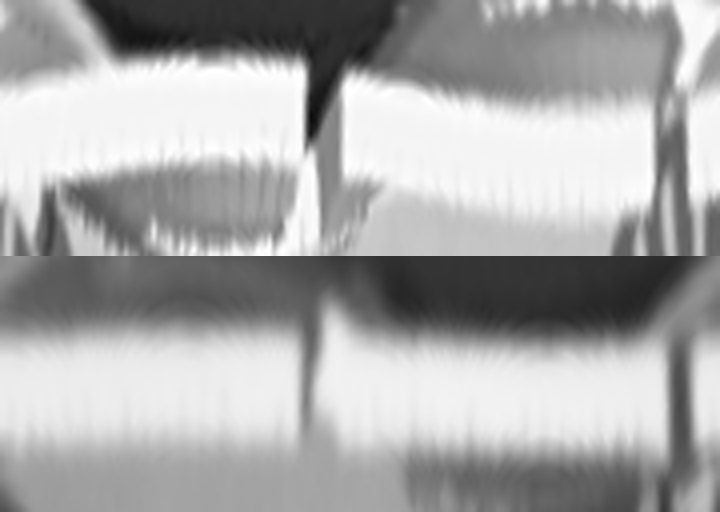

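Both views agree on the fresh cartridge: axis at about (0.529, -0.071), fin at +12°. The collar centre is about (0.539, 0.316). Its slots are visible along a line at about -21°.

Call:
carry_out(
  steps=[
    [[2, -5, 0, 0, 0, 0.05], [4, -10, 0, 0, 0, 0.1], [6, -15, 0, 0, 0, 0.16], [8, -20, 0, 0, 0, 0.21], [10, -25, 0, 0, 0, 0.27], [12, -30, 0, 0, 0, 0.32], [14, -35, 0, 0, 0, 0.38], [16, -40, 0, 0, 0, 0.43], [18, -45, 0, 0, 0, 0.48], [20, -50, 0, 0, 0, 0.54], [22, -55, 0, 0, 0, 0.6], [23.5, -59.5, 0, 0, 0, 0.64], [24.9, -63, 0, 0, 0, 0.675], [24.9, -63, 0, 0, 0, 0.675], [24.9, -63, 0, 0, 0, 0.675], [24.9, -63, 0, 0, 0, 0.675]],
  ],
  fingers=0,
)

```text
time_s: 2.1
tcp_pos: [0.5288, -0.0704, 0.2366]
ee_rot: [[0.21, -0.0, 0.978], [-0.978, 0.0, 0.21], [-0.0, -1.0, -0.0]]
wrist_force: [-0.1, -0.8, 0.8]
gripper_width: 1.003
```

Run:
```python
from h import *
s=sense();print(s['time_s'],s['joints'].round(2),s['tcp_pos'],s['wrist_force'],s['moment'],np.degrees(np.arctan2(s['ee_rot'][1,0],s['ee_rot'][0,0])),s['ee_rot'].round(4))
```

```text
2.1 [ 9.840e+00  1.313e+01 -1.238e+01 -1.000e-02 -6.450e+01  9.228e+01] [ 0.52877488 -0.07041238  0.2365626 ] [-0.08422758 -0.78811718  0.76649766] [-0.06370826 -0.07332986 -0.00857628] -77.88280949309448 [[ 2.099e-01 -2.000e-04  9.777e-01]
 [-9.777e-01  1.000e-04  2.099e-01]
 [-2.000e-04 -1.000e+00 -1.000e-04]]
```

Call:
carry_out(
  steps=[
    [[0, 0, -3, 0, 0, 0], [0, 0, -6, 0, 0, 0], [0, 0, -9, 0, 0, 0], [0, 0, -11, 0, 0, 0], [0, 0, -12.4, 0, 0, 0], [0, 0, -13.4, 0, 0, 0], [0, 0, -13.4, 0, 0, 0]],
  ],
)

```text
time_s: 2.98
tcp_pos: [0.5289, -0.0711, 0.1022]
ee_rot: [[0.209, -0.001, 0.978], [-0.978, -0.0, 0.209], [-0.0, -1.0, -0.001]]
wrist_force: [-0.2, 0.1, -0.6]
gripper_width: 0.995
```

Run:
```python
from h import *
c=cap('side','side1'); t=cap('top','top1');s=sense();print(s['tcp_pos'],s['wrist_force'],s['time_s'])
o=np.zeros((600,800,3),np.uint8);o[:,:400]=cv2.resize(c['image'][140:260,250:330,::-1],(400,600));o[:500,400:]=cv2.resize(t['image'][170:270,240:320,::-1],(400,500))
cv2.imwrite('pics/z1.png',o)
```

```text
[ 0.5296483  -0.07120582  0.10316449] [ 0.05418646 -0.12544554  0.44947237] 3.075
```

View pics/z1.png

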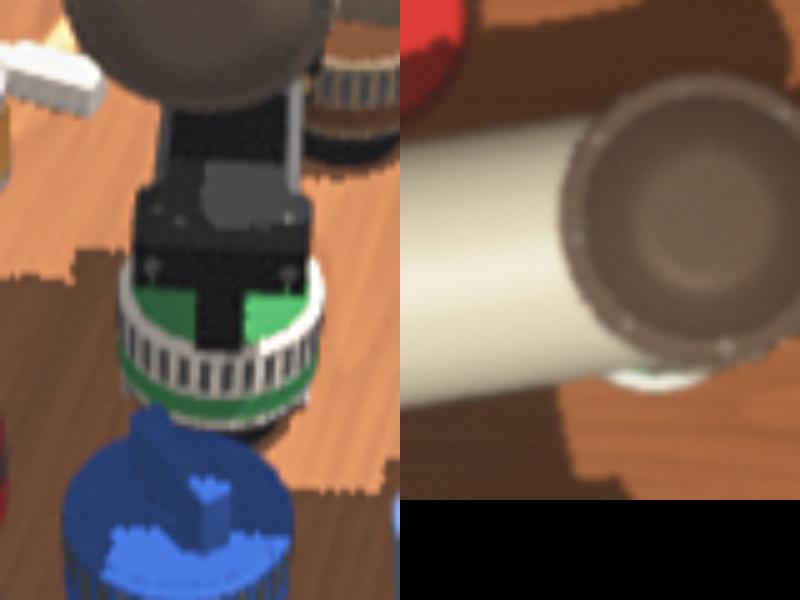

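The finger is centred over the canister and straddles the fin, so I'm closing on it.

Call:
carry_out(
  steps=[
    [[0, 0, 0, 0, 0, 0], [0, 0, 0, 0, 0, 0], [0, 0, 0, 0, 0, 0], [0, 0, 0, 0, 0, 0], [0, 0, 0, 0, 0, 0], [0, 0, 0, 0, 0, 0], [0, 0, 0, 0, 0, 0], [0, 0, 0, 0, 0, 0]],
  ],
  fingers=255,
)

```text
time_s: 4.08
tcp_pos: [0.5292, -0.0714, 0.1026]
ee_rot: [[0.209, 0.0, 0.978], [-0.978, -0.0, 0.209], [0.0, -1.0, 0.0]]
wrist_force: [-1.0, 2.8, -2.8]
gripper_width: 0.182
```

Run:
```python
from h import *
s=sense();print(s['tcp_pos'],s['wrist_force'],s['moment'],s['time_s'],s['gripper_width']*87)
```

```text
[ 0.52921147 -0.0714395   0.10260943] [-1.01538916  2.7654714  -2.7986148 ] [ 1.00552288  0.15273704 -0.07371223] 4.075 15.858666714552502
```

Gripped: the opening is 15.9 mm, which matches the 16 mm fin. I'll lift, then carry it over to the collar.

Call:
carry_out(
  steps=[
    [[0, 0, 1, 0, 0, 0], [0, 0, 3, 0, 0, 0], [0, 0, 6, 0, 0, 0], [0, 0, 9, 0, 0, 0], [0, 0, 12, 0, 0, 0], [0, 0, 15, 0, 0, 0], [0, 0, 17, 0, 0, 0], [0, 0, 17, 0, 0, 0], [0, 0, 17, 0, 0, 0]],
  ],
)

```text
time_s: 5.2
tcp_pos: [0.5281, -0.0712, 0.2712]
ee_rot: [[0.208, -0.003, 0.978], [-0.978, 0.001, 0.208], [-0.001, -1.0, -0.003]]
wrist_force: [-0.5, 0.1, -4.1]
gripper_width: 0.18
```

Call:
carry_out(
  steps=[
    [[0.1, 2, 0, 0, 0, -0.03], [0.2, 5, 0, 0, 0, -0.08], [0.2, 9, 0, 0, 0, -0.14], [0.3, 13, 0, 0, 0, -0.2], [0.4, 17, 0, 0, 0, -0.26], [0.5, 21, 0, 0, 0, -0.32], [0.6, 25, 0, 0, 0, -0.38], [0.7, 29, 0, 0, 0, -0.44], [0.8, 33, 0, 0, 0, -0.5], [0.9, 36, 0, 0, 0, -0.54], [1.0, 38, 0, 0, 0, -0.57], [1.0, 38.7, 0, 0, 0, -0.583], [1.0, 38.7, 0, 0, 0, -0.583], [1.0, 38.7, 0, 0, 0, -0.583]],
  ],
)

```text
time_s: 6.95
tcp_pos: [0.539, 0.3147, 0.2723]
ee_rot: [[-0.365, -0.001, 0.931], [-0.931, -0.001, -0.365], [0.001, -1.0, -0.0]]
wrist_force: [-0.4, -0.9, -2.8]
gripper_width: 0.181
```

Run:
```python
from h import *
c=cap('side','side2'); t=cap('top','top2');s=sense();print(s['tcp_pos'],s['wrist_force'],s['moment'],s['time_s'],s['gripper_width']*87,s['joints'].round(1))
o=np.zeros((600,800,3),np.uint8);o[:,:450]=cv2.resize(c['image'][200:400,160:310,::-1],(450,600));o[:525,450:]=cv2.resize(t['image'][130:280,50:150,::-1],(350,525))
cv2.imwrite('pics/z2.png',o)
```

```text
[0.53914622 0.3148252  0.27268733] [ 0.1602144   0.27159136 -3.97733145] [ 0.03219576 -0.00945871  0.0098735 ] 7.05 16.062191582942773 [ 45.1  20.8   3.7   0.  -73.   23.5]
```

View pics/z2.png

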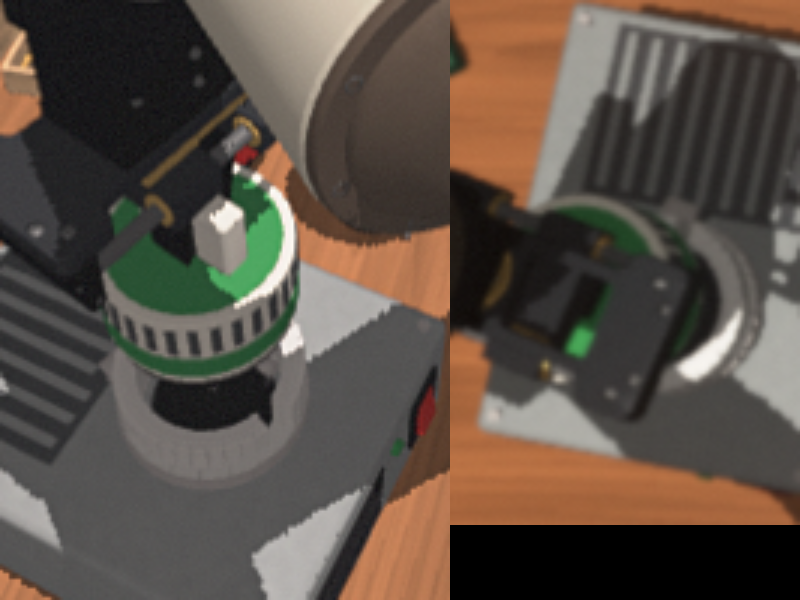

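The cartridge is held firmly above the collar, with a load of about 4 N. I'll lower the foot into the mouth and watch the forces.

Call:
carry_out(
  steps=[
    [[0, 0, -1, 0, 0, 0], [0, 0, -2, 0, 0, 0], [0, 0, -2.8, 0, 0, 0], [0, 0, -3.2, 0, 0, 0], [0, 0, -3.2, 0, 0, 0], [0, 0, -3.2, 0, 0, 0]],
  ],
)

```text
time_s: 7.8
tcp_pos: [0.5393, 0.3159, 0.2409]
ee_rot: [[-0.364, 0.001, 0.931], [-0.931, 0.0, -0.364], [-0.001, -1.0, 0.001]]
wrist_force: [0.1, -0.1, -2.7]
gripper_width: 0.179
```

Call:
carry_out(
  steps=[
    [[0, 0, -0.1, 0, 0, 0], [0, 0, -0.2, 0, 0, 0], [0, 0, -0.3, 0, 0, 0], [0, 0, -0.4, 0, 0, 0], [0, 0, -0.4, 0, 0, 0]],
  ],
)

```text
time_s: 8.43
tcp_pos: [0.5391, 0.3156, 0.2364]
ee_rot: [[-0.364, -0.0, 0.931], [-0.931, -0.0, -0.364], [0.0, -1.0, -0.0]]
wrist_force: [-0.8, -0.1, -3.9]
gripper_width: 0.181
```

Run:
```python
from h import *
s=sense();print(s['tcp_pos'],s['wrist_force'],s['moment'],s['time_s'],s['gripper_width']*87)
```

```text
[0.53905549 0.31564885 0.23639865] [-0.80364868 -0.05430343 -3.91625615] [-0.00452687  0.00207641 -0.01455843] 8.425 15.765691956091416
```

Call:
carry_out(
  steps=[
    [[0, 0, -0.1, 0, 0, 0], [0, 0, -0.2, 0, 0, 0], [0, 0, -0.3, 0, 0, 0], [0, 0, -0.3, 0, 0, 0]],
  ],
)

```text
time_s: 8.93
tcp_pos: [0.5391, 0.3156, 0.2334]
ee_rot: [[-0.364, -0.0, 0.931], [-0.931, -0.0, -0.364], [0.0, -1.0, -0.0]]
wrist_force: [0.9, -0.5, -3.7]
gripper_width: 0.181
```

Run:
```python
from h import *
s=sense();print(s['tcp_pos'],s['wrist_force'],s['moment'],s['time_s'],s['gripper_width']*87)
```

```text
[0.53906367 0.31564046 0.23340032] [ 0.93931882 -0.45149981 -3.70775711] [-0.01078871  0.03756817  0.02231391] 8.925 15.753352778384219
```

Call:
carry_out(
  steps=[
    [[0, 0, -0.1, 0, 0, 0], [0, 0, -0.2, 0, 0, 0], [0, 0, -0.3, 0, 0, 0], [0, 0, -0.4, 0, 0, 0], [0, 0, -0.4, 0, 0, 0]],
  ],
)

```text
time_s: 9.55
tcp_pos: [0.5391, 0.3157, 0.2294]
ee_rot: [[-0.364, -0.0, 0.931], [-0.931, -0.0, -0.364], [0.0, -1.0, -0.0]]
wrist_force: [-0.1, 0.5, -3.9]
gripper_width: 0.186
```

Run:
```python
from h import *
c=cap('side','side3');s=sense();print(s['tcp_pos'],s['wrist_force'],s['moment'],s['time_s'],s['gripper_width']*87)
cv2.imwrite('pics/z3.png',cv2.resize(c['image'][230:380,160:310,::-1],(600,600)))
```

```text
[0.5391057  0.31566889 0.22946618] [-0.07752752  0.51409569 -4.06057608] [ 0.01103367  0.0230559  -0.02107317] 9.6 15.907780180271622
```

View pics/z3.png

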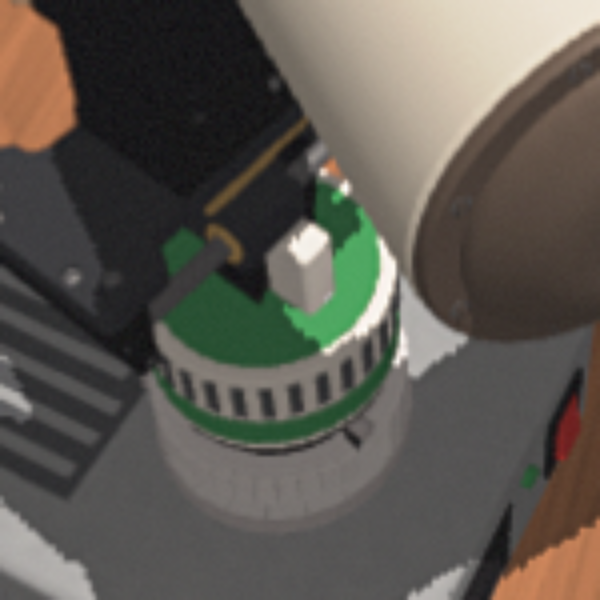

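The lugs dropped into the slots without touching: the foot is about 13.5 mm below the rim, and a lug shows in the slot at about (358,430) in the crop. Next I'll press onto the plate in stages.

Call:
carry_out(
  steps=[
    [[0, 0, -0.2, 0, 0, 0], [0, 0, -0.4, 0, 0, 0], [0, 0, -0.6, 0, 0, 0], [0, 0, -0.8, 0, 0, 0], [0, 0, -0.8, 0, 0, 0]],
  ],
)

```text
time_s: 10.22
tcp_pos: [0.5393, 0.3156, 0.2228]
ee_rot: [[-0.364, 0.001, 0.931], [-0.931, 0.0, -0.364], [-0.001, -1.0, 0.001]]
wrist_force: [-2.6, -2.0, 5.3]
gripper_width: 0.184
```

Call:
carry_out(
  steps=[
    [[0, 0, -0.2, 0, 0, 0], [0, 0, -0.4, 0, 0, 0], [0, 0, -0.5, 0, 0, 0], [0, 0, -0.5, 0, 0, 0]],
  ],
)

```text
time_s: 10.72
tcp_pos: [0.5394, 0.3156, 0.2182]
ee_rot: [[-0.364, 0.002, 0.931], [-0.931, 0.0, -0.364], [-0.001, -1.0, 0.001]]
wrist_force: [-3.0, -1.5, 6.1]
gripper_width: 0.18
```

Run:
```python
from h import *
s=sense();print(s['tcp_pos'],s['wrist_force'],s['moment'],s['time_s'],s['gripper_width']*87)
```

```text
[0.53936561 0.31563117 0.218157  ] [-3.04823829 -1.52677449  6.07845274] [-0.4665445   1.15507381 -0.00139574] 10.725 15.69794843500038
```

Call:
carry_out(
  steps=[
    [[0, 0, -0.2, 0, 0, 0], [0, 0, -0.4, 0, 0, 0], [0, 0, -0.55, 0, 0, 0], [0, 0, -0.55, 0, 0, 0]],
  ],
)

```text
time_s: 11.22
tcp_pos: [0.5394, 0.3156, 0.2133]
ee_rot: [[-0.364, 0.002, 0.932], [-0.932, 0.0, -0.364], [-0.001, -1.0, 0.002]]
wrist_force: [-3.6, -1.5, 9.4]
gripper_width: 0.182
```

Run:
```python
from h import *
s=sense();print(s['tcp_pos'],s['wrist_force'],s['moment'],s['time_s'],s['gripper_width']*87)
```

```text
[0.53944549 0.31561224 0.21334122] [-3.61362061 -1.50342297  9.43204598] [-0.61346481  1.47485879 -0.02777711] 11.225 15.864231495446731
```

Call:
carry_out(
  steps=[
    [[-0.05, 0, -0.05, 0, 0, 0], [-0.1, -0.03, -0.1, 0, 0, 0], [-0.1, -0.03, -0.1, 0, 0, 0]],
  ],
)

```text
time_s: 11.6
tcp_pos: [0.5391, 0.3156, 0.2129]
ee_rot: [[-0.364, 0.004, 0.932], [-0.932, 0.001, -0.364], [-0.003, -1.0, 0.003]]
wrist_force: [-3.2, -1.8, 9.5]
gripper_width: 0.182
```

Run:
```python
from h import *
s=sense();print(s['tcp_pos'],s['wrist_force'],s['moment'],s['time_s'],s['gripper_width']*87)
```

```text
[0.53913376 0.31556166 0.21293195] [-3.17449686 -1.76789341  9.45880819] [-0.51166762  0.99172324 -0.0204038 ] 11.6 15.867366809901092
```

Call:
carry_out(
  steps=[
    [[0, 0, 0, 0, 0, -0.04], [0, 0, 0, 0, 0, -0.08], [0, 0, 0, 0, 0, -0.12], [0, 0, 0, 0, 0, -0.12]],
  ],
)

```text
time_s: 12.1
tcp_pos: [0.5398, 0.3161, 0.2133]
ee_rot: [[-0.472, 0.006, 0.881], [-0.881, 0.003, -0.472], [-0.005, -1.0, 0.004]]
wrist_force: [-1.0, -1.9, 9.0]
gripper_width: 0.177
```

```bash
cat > st.py <<'E'
from h import *
s=sense();e=s['ee_rot'];print('tcp',s['tcp_pos'].round(5),'F',s['wrist_force'].round(2),'M',s['moment'].round(3),'t',s['time_s'],'w',round(s['gripper_width']*87,2),'fin',np.degrees(np.arctan2(e[1,0],e[0,0]))+90)
E
python3 st.py
```

```text
tcp [0.53977 0.31608 0.21326] F [-1.01 -1.92  8.99] M [-0.323  0.622  0.084] t 12.1 w 15.37 fin -28.17627779921216
```

Call:
carry_out(
  steps=[
    [[0, 0, 0, 0, 0, -0.04], [0, 0, 0, 0, 0, -0.08], [0, 0, 0, 0, 0, -0.12], [0, 0, 0, 0, 0, -0.12]],
  ],
)

```text
time_s: 12.6
tcp_pos: [0.5402, 0.3164, 0.2133]
ee_rot: [[-0.574, 0.007, 0.819], [-0.819, 0.003, -0.574], [-0.006, -1.0, 0.004]]
wrist_force: [-1.8, -0.1, 9.5]
gripper_width: 0.185
```

```bash
python3 st.py
```

```text
tcp [0.54016 0.31639 0.21328] F [-1.8  -0.1   9.54] M [-0.186  0.314  0.088] t 12.6 w 16.1 fin -35.046231792339896
```

The part turns freely under the ledge (Mz is about 0.09 N m), so I'll keep turning in checked stages.

Call:
carry_out(
  steps=[
    [[0, 0, -0.05, 0, 0, -0.08], [0, 0, -0.05, 0, 0, -0.16], [0, 0, -0.05, 0, 0, -0.24], [0, 0, -0.05, 0, 0, -0.32], [0, 0, -0.05, 0, 0, -0.4], [0, 0, -0.05, 0, 0, -0.4]],
  ],
)

```text
time_s: 13.35
tcp_pos: [0.5407, 0.3167, 0.2132]
ee_rot: [[-0.848, 0.008, 0.53], [-0.53, 0.004, -0.848], [-0.009, -1.0, 0.001]]
wrist_force: [0.2, 0.3, 9.5]
gripper_width: 0.185
```

```bash
python3 st.py
```

```text
tcp [0.54067 0.31666 0.21324] F [0.16 0.25 9.53] M [-0.124  0.068 -0.051] t 13.35 w 16.08 fin -57.98517829538088
```

Call:
carry_out(
  steps=[
    [[0, 0, 0, 0, 0, -0.08], [0, 0, 0, 0, 0, -0.16], [0, 0, 0, 0, 0, -0.24], [0, 0, 0, 0, 0, -0.32], [0, 0, 0, 0, 0, -0.4], [0, 0, 0, 0, 0, -0.4]],
  ],
)

```text
time_s: 14.1
tcp_pos: [0.5407, 0.3167, 0.2133]
ee_rot: [[-0.987, 0.008, 0.158], [-0.158, 0.004, -0.987], [-0.009, -1.0, -0.003]]
wrist_force: [0.3, -0.1, 9.9]
gripper_width: 0.179
```

```bash
python3 st.py
python3 - <<'E'
from h import *
c=cap('side','side4')
cv2.imwrite('pics/z4.png',cv2.resize(c['image'][230:380,160:310,::-1],(600,600)))
E
```

```text
tcp [0.54074 0.31665 0.21326] F [ 0.25 -0.07  9.86] M [-0.15  -0.046 -0.028] t 14.1 w 15.53 fin -80.89960015898387
```

View pics/z4.png

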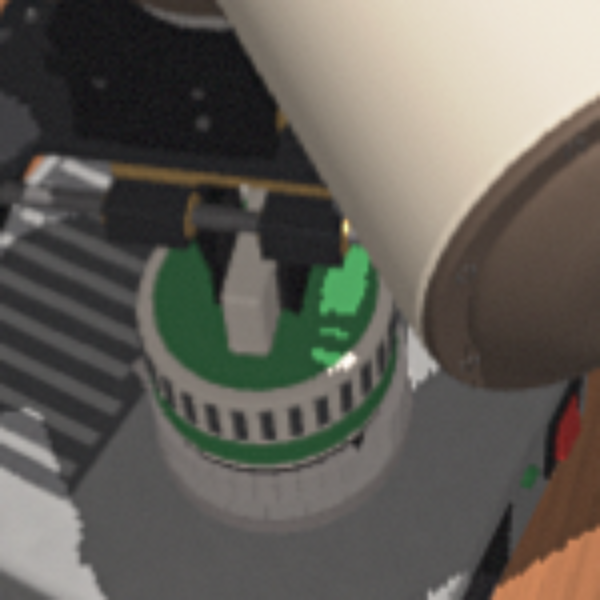

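Call:
carry_out(
  steps=[
    [[0, 0, 0, 0, 0, -0.08], [0, 0, 0, 0, 0, -0.16], [0, 0, 0, 0, 0, -0.24], [0, 0, 0, 0, 0, -0.32], [0, 0, 0, 0, 0, -0.4], [0, 0, 0, 0, 0, -0.48], [0, 0, 0, 0, 0, -0.55], [0, 0, 0, 0, 0, -0.55]],
  ],
)

```text
time_s: 15.15
tcp_pos: [0.5408, 0.3165, 0.2133]
ee_rot: [[-0.924, 0.008, -0.381], [0.381, 0.004, -0.924], [-0.006, -1.0, -0.007]]
wrist_force: [0.3, -0.3, 9.1]
gripper_width: 0.182
```

```bash
python3 st.py
```

```text
tcp [0.54082 0.31652 0.2133 ] F [ 0.29 -0.31  9.06] M [-0.249 -0.132 -0.058] t 15.15 w 15.85 fin 247.5916571894901
```

Call:
carry_out(
  steps=[
    [[0, 0, 0.1, 0, 0, 0], [0, 0, 0.2, 0, 0, 0], [0, 0, 0.3, 0, 0, 0], [0, 0, 0.4, 0, 0, 0], [0, 0, 0.5, 0, 0, 0], [0, 0, 0.5, 0, 0, 0]],
  ],
)

```text
time_s: 15.9
tcp_pos: [0.5404, 0.3165, 0.2163]
ee_rot: [[-0.924, 0.006, -0.382], [0.382, 0.003, -0.924], [-0.005, -1.0, -0.005]]
wrist_force: [4.8, 1.2, 5.4]
gripper_width: 0.181
```

```bash
python3 st.py
```

```text
tcp [0.54043 0.31647 0.21626] F [4.83 1.16 5.37] M [ 0.125 -1.926 -0.057] t 15.9 w 15.76 fin 247.5709263847326
```

Call:
carry_out(
  steps=[
    [[0.1, 0.03, 0, 0, 0, 0], [0.2, 0.05, 0.05, 0, 0, 0], [0.2, 0.05, 0.1, 0, 0, 0], [0.2, 0.05, 0.1, 0, 0, 0]],
  ],
)

```text
time_s: 16.4
tcp_pos: [0.5409, 0.3165, 0.2163]
ee_rot: [[-0.924, 0.002, -0.382], [0.382, 0.002, -0.924], [-0.002, -1.0, -0.002]]
wrist_force: [3.0, 1.1, 5.3]
gripper_width: 0.177
```

```bash
python3 st.py
```

```text
tcp [0.54093 0.3165  0.21635] F [2.95 1.11 5.35] M [ 0.254 -1.118  0.019] t 16.4 w 15.43 fin 247.56117975220113
```

Call:
carry_out(
  steps=[
    [[0, 0, 0.05, 0, 0, 0], [0.05, 0, 0.1, 0, 0, 0], [0.1, 0, 0.15, 0, 0, 0], [0.1, 0, 0.15, 0, 0, 0]],
  ],
)

```text
time_s: 16.9
tcp_pos: [0.5411, 0.3164, 0.2165]
ee_rot: [[-0.924, -0.0, -0.382], [0.382, 0.001, -0.924], [0.001, -1.0, -0.001]]
wrist_force: [3.3, 3.8, 0.3]
gripper_width: 0.179
```

```bash
python3 st.py
python3 - <<'E'
from h import *
c=cap('side','side5')
cv2.imwrite('pics/z5.png',cv2.resize(c['image'][230:380,160:310,::-1],(600,600)))
E
```

```text
tcp [0.54106 0.31639 0.21649] F [3.35 3.79 0.28] M [ 1.074 -1.468  0.021] t 16.9 w 15.53 fin 247.5428612062827
```

View pics/z5.png

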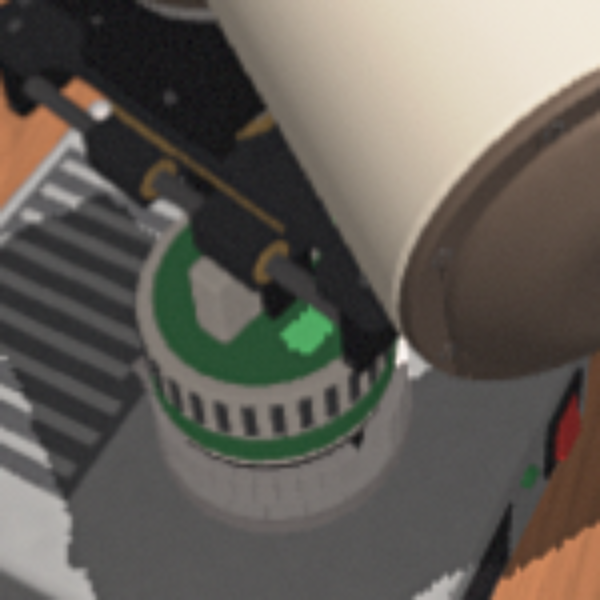

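The foot rose about 3 mm and stays at 26.5 mm while the net lift is near zero, so the lugs are held in the notches. Letting go now.

Call:
carry_out(
  steps=[
    [[0, 0, 0, 0, 0, 0], [0, 0, 0, 0, 0, 0], [0, 0, 0, 0, 0, 0], [0, 0, 0, 0, 0, 0], [0, 0, 0, 0, 0, 0], [0, 0, 0, 0, 0, 0]],
  ],
  fingers=0,
)

```text
time_s: 17.7
tcp_pos: [0.5411, 0.3158, 0.217]
ee_rot: [[-0.924, -0.0, -0.382], [0.382, -0.0, -0.924], [0.0, -1.0, 0.0]]
wrist_force: [0.2, -0.1, 0.4]
gripper_width: 0.782
```

```bash
python3 st.py
```

```text
tcp [0.54106 0.31584 0.21705] F [ 0.2  -0.13  0.37] M [ 0.089 -0.067 -0.008] t 17.7 w 68.06 fin 247.53579034276697
```

Released cleanly, with forces near zero. I'll lift away and then swing clear so the camera can see.

Call:
carry_out(
  steps=[
    [[0, 0, 0.5, 0, 0, 0], [0, 0, 1.5, 0, 0, 0], [0, 0, 3, 0, 0, 0], [0, 0, 6, 0, 0, 0], [0, 0, 10, 0, 0, 0], [-3, -3, 12, 0, 0, 0], [-6, -7, 12, 0, 0, 0], [-8, -12, 12, 0, 0, 0], [-8, -17, 12, 0, 0, 0], [-8, -22, 12, 0, 0, 0], [-8, -27, 12, 0, 0, 0], [-8, -31, 12, 0, 0, 0], [-8, -31, 12, 0, 0, 0], [-8, -31, 12, 0, 0, 0]],
  ],
)

```text
time_s: 19.45
tcp_pos: [0.4613, 0.006, 0.3379]
ee_rot: [[-0.924, 0.001, -0.382], [0.382, 0.001, -0.924], [-0.001, -1.0, -0.001]]
wrist_force: [0.2, -0.6, 0.2]
gripper_width: 0.999
```

```bash
python3 st.py
python3 - <<'E'
from h import *
c=cap('side','side6');t=cap('top','top6')
o=np.zeros((600,800,3),np.uint8);o[:,:400]=cv2.resize(c['image'][240:390,170:270,::-1],(400,600));o[:400,400:]=cv2.resize(t['image'][165:265,60:160,::-1],(400,400))
cv2.imwrite('pics/z6.png',o)
# fin + height
h=cv2.cvtColor(t['image'],cv2.COLOR_RGB2HSV)
g=((h[...,0]>45)&(h[...,0]<85)&(h[...,1]>90)).astype(np.uint8);g[:, 170:]=0;g[:185]=0;g[250:]=0
p=np.argwhere(g)[:,::-1];print(len(p),p.min(0),p.max(0))
for z in (.198,.195):print(z,cv2.minEnclosingCircle(onz(t,p,z)[:,:2].astype(np.float32)))
E
```

```text
tcp [0.46126 0.00603 0.33788] F [ 0.22 -0.63  0.15] M [ 0.013 -0.066  0.036] t 19.45 w 86.93 fin 247.52194731940457
1029 [ 76 193] [117 234]
0.198 ((0.5408579707145691, 0.31740161776542664), 0.042414549738168716)
0.195 ((0.5410667657852173, 0.3185945451259613), 0.0425596609711647)
```

View pics/z6.png

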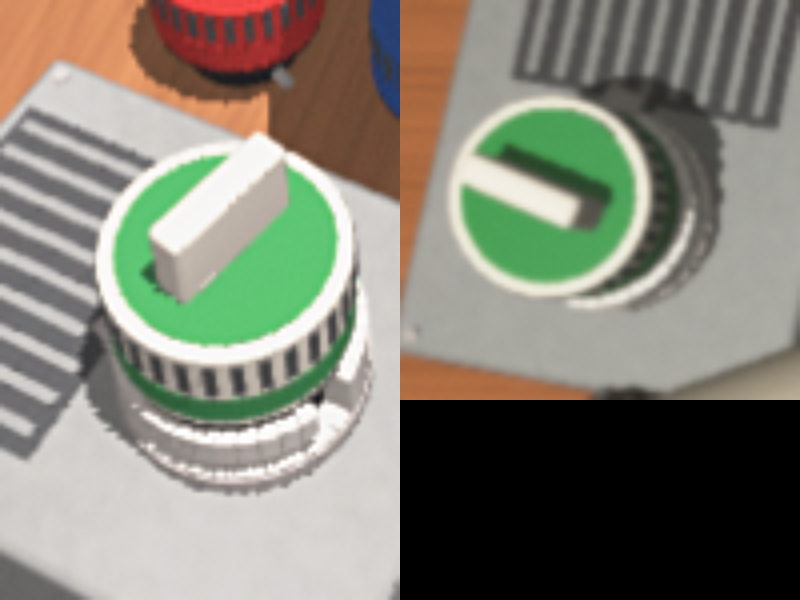

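View pics/top6.png

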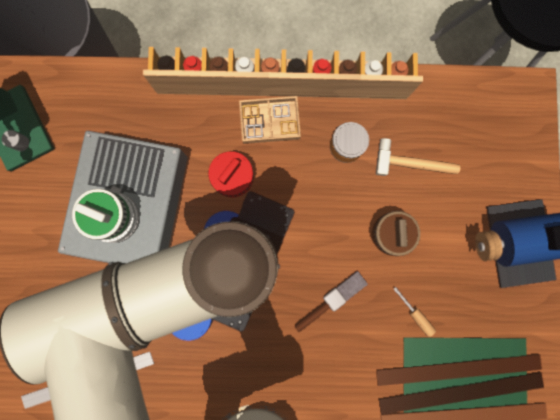

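The cartridge stands upright in the collar, with its fin at about 65°, and nothing else has moved. One last check on height: triangulate the canister top from both views.

Run:
```python
from h import *
C={}
for n,(x0,x1,y0,y1) in {'side':(190,265,260,345),'top':(60,130,180,250)}.items():
    c=dict(np.load(n+'6.npz'));h=cv2.cvtColor(c['image'],cv2.COLOR_RGB2HSV)
    g=((h[...,0]>45)&(h[...,0]<85)&(h[...,1]>90)&(h[...,2]>(120))).astype(np.uint8);w=np.zeros_like(g);w[y0:y1,x0:x1]=g[y0:y1,x0:x1]
    cs,_=cv2.findContours(w,cv2.RETR_EXTERNAL,cv2.CHAIN_APPROX_NONE);k=max(cs,key=cv2.contourArea).reshape(-1,2)
    C[n]=(c,k)
for z in np.arange(.188,.208,.002):
    r_=[cv2.minEnclosingCircle(onz(c,k,z)[:,:2].astype(np.float32)) for c,k in C.values()]
    print(round(z,3),[np.round([*a,b],4) for a,b in r_])
t=C['top'][0];h=cv2.cvtColor(t['image'],cv2.COLOR_RGB2HSV)
w=((h[...,2]>190)&(h[...,1]<60)).astype(np.uint8);n,l,st,ce=cv2.connectedComponentsWithStats(w[185:250,70:130])
for a in range(1,n):
    if st[a,4]>40:
        p=np.argwhere(l==a)[:,::-1]+[70,185];print(st[a],cv2.minAreaRect(onz(t,p,.236)[:,:2].astype(np.float32)))
```

```text
0.188 [array([0.5443, 0.3089, 0.0438]), array([0.5415, 0.3214, 0.0428])]
0.19 [array([0.5437, 0.3101, 0.0437]), array([0.5414, 0.3206, 0.0428])]
0.192 [array([0.543 , 0.3113, 0.0435]), array([0.5412, 0.3198, 0.0427])]
0.194 [array([0.5424, 0.3124, 0.0433]), array([0.5411, 0.319 , 0.0426])]
0.196 [array([0.5417, 0.3136, 0.0432]), array([0.541 , 0.3182, 0.0425])]
0.198 [array([0.5411, 0.3148, 0.043 ]), array([0.5408, 0.3174, 0.0424])]
0.2 [array([0.5405, 0.316 , 0.0429]), array([0.5407, 0.3166, 0.0423])]
0.202 [array([0.5398, 0.3172, 0.0427]), array([0.5406, 0.3159, 0.0422])]
0.204 [array([0.5392, 0.3183, 0.0425]), array([0.5404, 0.3151, 0.0421])]
0.206 [array([0.5386, 0.3195, 0.0424]), array([0.5403, 0.3143, 0.042 ])]
[  2   4  50  50 703] ((0.5378110408782959, 0.30273592472076416), (0.09301888197660446, 0.09346868842840195), 0.93836510181427)
[32 41 28 17 78] ((0.49608734250068665, 0.2626667320728302), (0.01152439508587122, 0.05764766409993172), 28.61228370666504)
```

```bash
python3 -c "
from station import ticket; print(ticket.finish_job())"
```

```text
the job is handed in; nothing more can be done
None
```

The fresh cartridge is fitted and locked in the extractor collar, and I handed the job in at about 19.5 s of the 72 s allowed.

**What I did:**
- I pinched the fresh cartridge by its fin and carried it to the collar. The slots showed in both camera views, at about -21° in the world frame.
- I lowered it there and the lugs went straight in without touching the rim, so no searching was needed.
- I pressed to about 30 mm below the rim, turned about 91° clockwise, let it spring up, released the fin and moved the arm clear.

**Last checks:**
- **Locked:** the foot rose from about 29.7 mm to about 26.5 mm below the rim and stayed there while the arm's push dropped to near zero. At release the readings were close to zero.
- **Forces:** in the readings after each move, the wrist force stayed at or below about 10 N and the turning moment below 0.1 N m.
- **Pictures afterwards:** the cartridge stands upright with its fin across the slots. The spent cartridge and the other things I could see had not moved; the arm partly hid the two blue cartridges and fully hid the cup.

**What disagreed:**
- **Camera height:** triangulating the canister top gave 200 mm, against 198 mm expected when locked. The two cameras had already disagreed by about 2 mm on the collar's position, and allowing for that gives 198 mm.
- **Press and turn:** a small sideways force of about 3–5 N came up while pressing and springing up. I eased it by moving the tool 1–2 mm sideways.

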